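# Put the scent bottle away in the flip-lid trinket box

### The job

First flip the wooden trinket box's sprung lid over so that it springs fully open and let go of it; then lower the square smoked bottle onto its side on the copper-tone tray, without letting it topple, and let it go. Then pick the bottle up again round its middle, lay it on its side on the floor of the open box, let go, and last tip the lid back over so that it springs fully shut on it. Leave everything else on the dresser where it is.

Things in the scene. Friction and masses are not known exactly. Their poses are not given: they have to be found in the camera images.
- box: Wooden trinket box, fixed to the dresser. Outer size 112 mm (its x) by 172 mm (its y) by 56 mm high to the rim, walls and floor 6 mm thick, so the inside is 100 x 160 mm and 50 mm deep. Origin: centre of the underside; z up. The lid's hinge runs along the rim of its +x (far) side, parallel to its y axis.
- lid (a joint): Flip lid, rad: 0 = shut on the rim (start), 1.85 = fully open at its stop, a little past upright; it turns about box +y. Plate 112 x 172 x 8 mm, 0.11 kg, underside level with hinge and rim when shut. An over-centre spring pulls it shut below the snap point and throws it open above it; snap point near 0.8 rad. About 3 N at the bar lifts it from shut, about 2.5 N pushes it back from open.
- lid_bar (a point): Middle of the lid's brass bar: round, 10 mm thick, 70 mm long, parallel to box y, on thin posts 64 mm apart; its centre is 26 mm off the lid's outer face. Lid shut: 41 mm towards box -x from the box's origin and 90 mm above the dresser, so 97 mm from the hinge along the lid and 34 mm above it. Moves with the lid; faces away from the robot when open.
- lid_hinge (a point): Middle of the hinge line: 56 mm towards box +x from the box's origin and 56 mm up; fixed to the box, axes as the box.
- tray: Rectangular brushed copper-tone tray, fixed, 200 mm (its x) by 240 mm (its y), rim 12 mm high and 4 mm thick, its floor 4 mm above the dresser. Origin: centre of the underside. The bottle starts standing on it; the small jar stands near its (-x, +y) corner; the rest is free.
- bottle: Angular smoked-glass scent bottle, loose, about 0.24 kg (varies). Square body 40 x 40 mm, 96 mm tall, then a 30 x 30 mm shoulder 6 mm high and a black 22 x 22 mm cap, 122 mm tall in all. Origin: centre of its foot; its z runs along it to the cap, x and y are square to its flat sides. It starts upright.
- bottle_mid (a point): Centre of the bottle's square body, on its axis 48 mm from the foot (axes as the bottle).
- jar: Small white cream jar, 40 mm diameter, 32 mm tall, standing on the tray near a corner; leave it alone.
- soap_dish: White ceramic soap dish, 110 x 76 x 22 mm, between box and tray; leave it alone. Origin: centre of the underside.
- mirror: Folding travel mirror in black plastic, standing open, 120 mm wide, about 155 mm tall, at the far side; leave it alone.
- hairbrush: Hairbrush, about 205 mm long, 28 mm tall, near the robot; leave it alone.
- comb: Black comb 160 x 36 x 5 mm, near the robot; leave it alone.
- tumbler: White ceramic tumbler, 72 mm diameter, 100 mm tall, at the far side; leave it alone.

How it is judged:
By the outcome, as a careful person would: the job done as asked, in the order asked, and still so for the second after the job is handed in, with the robot touching nothing.
It also fails if it takes over 72 s, if anything falls off the work surface, if the arm or the gripper's body presses on something with over 40 N, if the wrist force passes 120 N, or if a joint passes its speed limit or range.

### The arm

A 7-joint arm with a two-finger parallel gripper is mounted at the origin on the work surface. World frame = base frame: x ahead of the robot, y to its left, z up, the work surface at z = 0. Lengths are in m, angles in rad, forces in N, time in s.
With the tool pointing down it reaches from about 0.425 to 0.925 m from the base axis. Payload 6.8 kg.
Tool frame: the origin (TCP) lies midway between the tips of the shut fingers; the grasp point (between the pads) lies 19 mm behind it; z points along the fingers, y is the line along which they close (so a half turn about z gives the same grasp; the last joint's range is limited). The gripper opens to 85 mm and grips with 20 to 120 N. Pads are 22 mm wide; open, the fingers measure 114 mm over their backs; the gripper's body (76 mm by 85 mm) begins 54 mm behind the grasp point. The pads swing forward as they close: fully open they stand 13 mm farther back than shut.
Start: joints at [1.198, 0.477, 0.022, 1.555, -0.011, 1.109, -0.083], TCP at [0.177, -0.651, 0.231] pointing down, gripper open.
Joint ranges: [-2.96, 2.96], [-0.34, 2.1], [-1.41, 1.46], [0.24, 2.44], [-1.37, 4.51], [0.17, 1.92], [-2.96, 2.96]. Speed limits (rad/s): [2.39, 2.39, 3.14, 3.14, 3.14, 3.14, 3.14].

### API

Orientations are given as a rotation vector (axis times angle).
In Python, from bench import status, vision, r gives the robot as it stands. The module is installed in compiled form; this text tells all that it offers.
- The arm moves only by the shell command python3 -m handwheel 'ROWS' [OPENING] [FORCE]. ROWS is JSON, a list of rows, each an object with "dp": the shift along the tool's x, y, z in m, a list of three; "delta_rot": the turn, a rotation vector about the tool's x, y, z in rad, a list of three. In form: [{"dp": [x, y, z], "delta_rot": [rx, ry, rz]}, ...]. A call has 1 to 12 rows; each row is the pose to reach, as a shift and turn from the pose commanded when the call began, along the tool's axes at that moment; what a row does not reach only later rows make up. A row lasts 1/8 s, in which the tool goes at most 62.5 mm and 10.7 degrees, less where a joint would pass 70% of its speed; a pose out of reach is approached as far as the arm can. A call with a gripper value outside its range is refused whole. OPENING is the opening, from 0 (shut) to 1 (fully open), set as the call begins (- or left out, the last holds). The fingers move at their own pace and stop on an object; FORCE is the grip in N (left out, the last holds). Time passes only in rows, so rows that repeat a pose let the fingers close. It gives the time, the measured TCP pose, the force, the opening and the grip force at its end, in the units of the state.
- status.get_obs(): the state, without advancing time (a new reading comes with each control period).
- vision.grab_frame(name): name is "side" or "top" or "wrist"; returns a dict with "img" (384x512x3 uint8, blue, green, red), "fovy" (degrees; the focal length in pixels is half the picture's height over the tangent of half this angle, whatever the lens; pixels are square), "cx", "cy" (the principal point, pixels), "world_from_camera" (4x4, takes a point from camera to world coordinates). Camera axes: x right, y up, looking along -z (the intrinsics and any distortion apply to the point x, -y, -z); pixel columns grow to the right and rows downward; lengths in m; the calibration is good to about 2 mm. A picture is of the moment at which its call begins. There is no depth.
- r.hand_in(): hands the job in; it is judged then, once.
The state is a dict: "clock": time; "joints": joint angles; "qvel": joint speeds; "tau": joint torques, N m; "tcp_pos": TCP position; "orientation": TCP orientation; "contact_force": force on the tool from outside, world axes, zero at the start; "moment": the same for the moment, N m; "grip_width": finger opening in m; "gripper_force": force on a finger pad.
Only numpy, scipy, OpenCV 4.12 (cv2) and the standard library are available. Lean on these libraries where they do the work, as an engineer would, in place of code of your own. Each camera call takes 0.05 s, during which the arm holds its last target. There are 200 camera calls.

## Working session

There is one attempt and no reset: what is moved stays moved. The work goes in short steps, Python scripts to look and compute and a shell command to move; the robot and the scene stay as the last step left them, time stands still between calls to the robot, and variables do not carry over. Pictures are saved under pics/ and viewed, at most 10 in all, crops included, and the job is handed in when it is done.

```bash
mkdir -p pics
cat > h.py <<'E'
import numpy as np,cv2
from bench import status,vision,r
from scipy.spatial.transform import Rotation as R
def grab(n,save=None):
    f=vision.grab_frame(n)
    if save: cv2.imwrite('pics/%s.png'%save,f['img'])
    return f
def ray(f,u,v):
    fl=192/np.tan(np.radians(f['fovy'])/2); T=np.array(f['world_from_camera'])
    d=T[:3,:3]@np.array([(u-f['cx'])/fl,-(v-f['cy'])/fl,-1]); return T[:3,3],d
def onz(f,u,v,z):
    o,d=ray(f,u,v); return o+d*(z-o[2])/d[2]
def proj(f,p):
    fl=192/np.tan(np.radians(f['fovy'])/2); T=np.array(f['world_from_camera'])
    c=T[:3,:3].T@(np.array(p)-T[:3,3]); return f['cx']+fl*c[0]/-c[2], f['cy']-fl*c[1]/-c[2]
E
python3 - <<'E'
from h import *
for n in('side','top','wrist'):
    f=grab(n,n+'0'); print(n,[ (k,np.round(v,4).tolist()) for k,v in f.items() if k!='img'])
print(status.get_obs())
a=[cv2.imread('pics/%s0.png'%n) for n in('top','side')]
E
```

```text
side [('fovy', 51.588), ('cx', 246.2707), ('cy', 198.225), ('world_from_camera', [[-0.7843, 0.4346, -0.4426, 0.1308], [-0.62, -0.571, 0.538, 0.5315], [-0.0189, 0.6964, 0.7174, 0.7324], [0.0, 0.0, 0.0, 1.0]])]
top [('fovy', 53.7139), ('cx', 260.5902), ('cy', 193.6185), ('world_from_camera', [[-0.0173, 0.981, -0.1932, 0.3524], [-0.9998, -0.0158, 0.009, 0.0355], [0.0058, 0.1933, 0.9811, 0.9913], [0.0, 0.0, 0.0, 1.0]])]
wrist [('fovy', 65.3253), ('cx', 251.6161), ('cy', 192.6128), ('world_from_camera', [[0.2621, 0.9323, 0.2494, 0.2374], [-0.965, 0.2539, 0.0654, -0.6341], [-0.0024, -0.2578, 0.9662, 0.3733], [0.0, 0.0, 0.0, 1.0]])]
{'clock': 0.15, 'joints': array([ 1.19790346,  0.47762424,  0.02237341,  1.55619823, -0.01149365,
        1.10929616, -0.08309418]), 'qvel': array([ 7.18693561e-05, -2.13095378e-03,  1.43520821e-03, -2.20385813e-03,
       -1.37974286e-03, -7.86161693e-04, -8.35781682e-04]), 'tau': array([ 2.72183228e-03, -5.96923578e+01,  1.61009241e+00, -2.81489468e+01,
        1.26153693e-02,  6.53579467e-03,  1.44137954e-05]), 'tcp_pos': array([ 0.17651465, -0.65105071,  0.23055121]), 'orientation': array([-3.11274479e+00, -4.14545951e-01,  4.68664580e-04]), 'contact_force': array([0.21753901, 0.83147012, 0.5257169 ]), 'moment': array([-0.0003748 , -0.08853386,  0.01928152]), 'gripper_force': 0.0, 'grip_width': 0.08502226236267796}
```

View pics/top0.png

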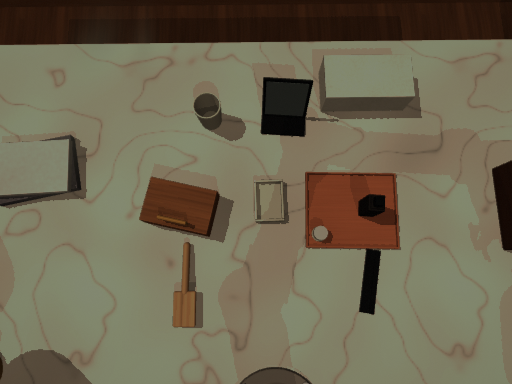

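View pics/side0.png

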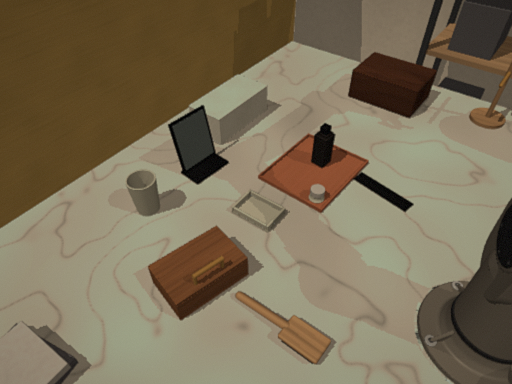

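Top view: the box lid is centred near (180,206) with its bar at (172,219). The bottle is at (372,206) on the tray, whose corners are near (306,173), (396,173), (399,248) and (306,248), with the jar at (320,233). Next I measure contours.

Run:
```python
from h import *
f=grab('top'); im=f['img']; hsv=cv2.cvtColor(im,cv2.COLOR_BGR2HSV)
a=cv2.resize(im[165:255,130:230],None,fx=4,fy=4,interpolation=cv2.INTER_CUBIC)
b=cv2.resize(im[165:255,300:400],None,fx=4,fy=4,interpolation=cv2.INTER_CUBIC)
g=grab('side')
c=cv2.resize(g['img'][220:320,140:260],None,fx=3.3,fy=3.3,interpolation=cv2.INTER_CUBIC)[:240,:400]
d=cv2.resize(g['img'][120:210,260:370],None,fx=3.63,fy=3.63,interpolation=cv2.INTER_CUBIC)
d=cv2.resize(g['img'][115:180,280:380],None,fx=4,fy=4,interpolation=cv2.INTER_CUBIC)[:240,:400]
top=np.hstack([a,b]); bot=np.zeros((240,800,3),np.uint8)
bot[:c.shape[0],:c.shape[1]]=c; bot[:d.shape[0],400:400+d.shape[1]]=d
o=np.vstack([top,bot]); cv2.imwrite('pics/z1.png',np.clip(o*1.8,0,255).astype(np.uint8))
# tray mask
m=cv2.inRange(hsv,(0,120,60),(15,255,255)); 
for nm,(x0,y0,x1,y1) in dict(tray=(295,165,410,256),box=(130,170,230,245)).items():
    q=np.zeros_like(m); q[y0:y1,x0:x1]=m[y0:y1,x0:x1]
    cs,_=cv2.findContours(cv2.morphologyEx(q,cv2.MORPH_CLOSE,np.ones((5,5))),0,2)
    k=cv2.convexHull(max(cs,key=cv2.contourArea)); rect=cv2.minAreaRect(k); p=cv2.approxPolyDP(k,4,True)[:,0]
    print(nm,rect,p.tolist())
    z=.012 if nm=='tray' else .064
    for u in p: print(np.round(onz(f,*u,z),4))
```

```text
tray ((352.0, 210.0), (76.0, 94.0), 90.0) [[305, 172], [394, 173], [399, 248], [306, 247]]
[ 0.602  -0.0928  0.012 ]
[ 0.5955 -0.3302  0.012 ]
[ 0.3973 -0.3261  0.012 ]
[ 0.4039 -0.0875  0.012 ]
box ((177.65292358398438, 204.81175231933594), (69.30927276611328, 44.68766784667969), 12.528807640075684) [[150, 178], [216, 191], [206, 233], [139, 219]]
[0.5794 0.3037 0.064 ]
[0.5434 0.1381 0.064 ]
[0.4391 0.1619 0.064 ]
[0.4762 0.3266 0.064 ]
```

View pics/z1.png

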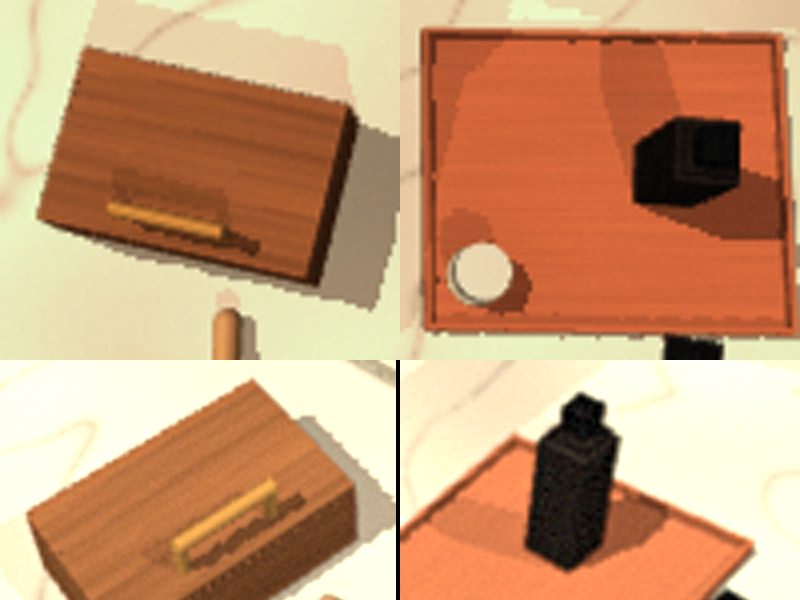

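```bash
cat >> h.py <<'E'
def Rt(yaw_close,tilt=0,az=0):
    """tool z down, tool y (closing) at world azimuth yaw_close, then tilt about world-horizontal axis at azimuth az"""
    y=np.array([np.cos(yaw_close),np.sin(yaw_close),0]); z=np.array([0,0,-1.]); x=np.cross(y,z)
    M=R.from_matrix(np.c_[x,y,z]); ax=np.array([np.cos(az),np.sin(az),0])
    return R.from_rotvec(ax*tilt)*M
def rel(p,M,cur=None):
    o=status.get_obs(); p0,M0=(o['tcp_pos'],R.from_rotvec(o['orientation'])) if cur is None else cur
    best=min((M,M*R.from_rotvec([0,0,np.pi])),key=lambda m:(M0.inv()*m).magnitude())
    print('dp',np.round(M0.inv().apply(np.array(p)-p0),3).tolist(),'rot',np.round((M0.inv()*best).as_rotvec(),3).tolist())
    return np.array(p),best
E
python3 - <<'E'
from h import *
f=grab('top');g=grab('side')
for u in[(157,216.8),(171.7,220),(186.3,223)]: print('bar',onz(f,*u,.094).round(4))
for u in[(311.75,161.75),(322,167.5),(331.25,162)]: print('foot side',onz(g,*u,.004).round(4))
for u in[(358.75,215.75),(358.3,201.5),(372,216.75)]: print('foot top',onz(f,*u,.004).round(4))
# cap top in top view corners
for u in[(373.5,195),(385,195.5),(384.5,206)]: print('cap top',onz(f,*u,.126).round(4))
for u in[(561,397),(583,393),(605,407),(583,417)]: print('cap side',onz(g,280+(u[0]-400)/4,115+(u[1]-360)/4,.126).round(4))
print('jar',onz(f,320.5,233,.036).round(4))
# side-view lid corners
for u in[(252,380),(352,487),(30,514)]: print('lid side',onz(g,140+u[0]/3.3,220+(u[1]-360)/3.3,.064).round(4))
for u in[(183,548),(274,485)]: print('bar side',onz(g,140+u[0]/3.3,220+(u[1]-360)/3.3,.093).round(4))
y=-.218
c=rel([.46,-.2,.26],Rt(y)); 
rel([.469,.241,.17],Rt(y)); print(Rt(y).as_rotvec())
E
```

```text
bar [0.4768 0.2747 0.094 ]
bar [0.4686 0.2396 0.094 ]
bar [0.4608 0.2048 0.094 ]
foot side [ 0.5228 -0.237   0.004 ]
foot side [ 0.4876 -0.2333  0.004 ]
foot side [ 0.479  -0.2687  0.004 ]
foot top [ 0.4833 -0.2305  0.004 ]
foot top [ 0.5213 -0.2318  0.004 ]
foot top [ 0.4801 -0.2651  0.004 ]
cap top [ 0.5152 -0.2353  0.126 ]
cap top [ 0.5136 -0.262   0.126 ]
cap top [ 0.4889 -0.2588  0.126 ]
cap side [ 0.518  -0.2479  0.126 ]
cap side [ 0.509  -0.2602  0.126 ]
cap side [ 0.49   -0.2553  0.126 ]
cap side [ 0.4957 -0.2376  0.126 ]
jar [ 0.4369 -0.1224  0.036 ]
lid side [0.5427 0.137  0.064 ]
lid side [0.4361 0.1644 0.064 ]
lid side [0.58   0.3003 0.064 ]
bar side [0.4733 0.2725 0.093 ]
bar side [0.4605 0.2074 0.093 ]
dp [0.392, -0.361, -0.029] rot [-0.0, -0.0, -1.088]
dp [0.516, -0.785, 0.061] rot [-0.0, -0.0, -1.088]
[2.44991599 1.96660012 0.        ]
```

```bash
python3 -m handwheel '[{"dp":[0.39,-0.36,-0.03],"delta_rot":[0,0,-1.088]},{"dp":[0.39,-0.36,-0.03],"delta_rot":[0,0,-1.088]},{"dp":[0.39,-0.36,-0.03],"delta_rot":[0,0,-1.088]},{"dp":[0.39,-0.36,-0.03],"delta_rot":[0,0,-1.088]},{"dp":[0.39,-0.36,-0.03],"delta_rot":[0,0,-1.088]},{"dp":[0.39,-0.36,-0.03],"delta_rot":[0,0,-1.088]},{"dp":[0.39,-0.36,-0.03],"delta_rot":[0,0,-1.088]},{"dp":[0.39,-0.36,-0.03],"delta_rot":[0,0,-1.088]},{"dp":[0.515,-0.785,0.06],"delta_rot":[0,0,-1.088]},{"dp":[0.515,-0.785,0.06],"delta_rot":[0,0,-1.088]},{"dp":[0.515,-0.785,0.06],"delta_rot":[0,0,-1.088]},{"dp":[0.515,-0.785,0.06],"delta_rot":[0,0,-1.088]}]' 1
python3 - <<'E'
from h import *
rel([.468,.2395,.15],Rt(-.218));print(status.get_obs()['joints'].round(3))
E
```

```text
clock: 1.85
tcp_pos: [0.4558, 0.0184, 0.2135]
orientation: [2.45, 1.965, 0.001]
contact_force: [0.9, -0.9, -0.2]
grip_width: 0.086
gripper_force: 0.0
dp [0.219, -0.036, 0.063] rot [0.001, 0.0, -0.001]
[ 0.386  0.188 -0.622  2.044  0.135  0.947 -0.525]
```

```bash
python3 -m handwheel '[{"dp":[0.219,-0.036,0.06],"delta_rot":[0,0,0]},{"dp":[0.219,-0.036,0.06],"delta_rot":[0,0,0]},{"dp":[0.219,-0.036,0.06],"delta_rot":[0,0,0]},{"dp":[0.219,-0.036,0.06],"delta_rot":[0,0,0]},{"dp":[0.219,-0.036,0.06],"delta_rot":[0,0,0]},{"dp":[0.219,-0.036,0.1],"delta_rot":[0,0,0]},{"dp":[0.219,-0.036,0.12],"delta_rot":[0,0,0]},{"dp":[0.219,-0.036,0.135],"delta_rot":[0,0,0]},{"dp":[0.219,-0.036,0.135],"delta_rot":[0,0,0]}]'
python3 - <<'E'
from h import *
rel([.468,.2395,.076],Rt(-.218));print(status.get_obs()['joints'].round(3))
f=grab('wrist','w1');print(proj(f,[.468,.2395,.09]))
E
```

```text
clock: 2.98
tcp_pos: [0.4677, 0.2376, 0.0779]
orientation: [-2.45, -1.966, 0.002]
contact_force: [1.1, 0.1, 1.3]
grip_width: 0.0851
gripper_force: 0.0
dp [0.002, -0.0, 0.002] rot [-0.001, 0.001, -0.001]
[-0.101  0.512 -0.611  2.006  0.424  0.752 -1.187]
(np.float64(255.4148715690783), np.float64(249.47143306419932))
```

View pics/w1.png

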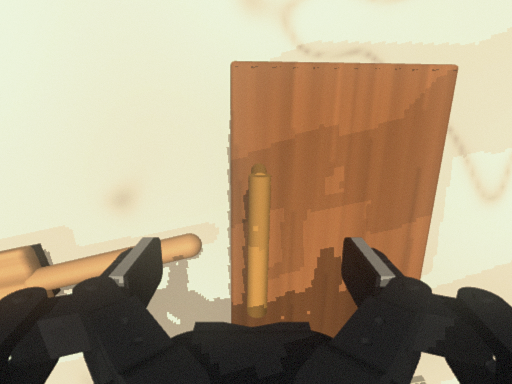

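The wrist view shows the bar centred between the open fingers, near (259,245). The hairbrush tip at (200,243) is well below the left finger. Closing on the bar.

```bash
python3 -m handwheel '[{"dp":[0,0,0.001],"delta_rot":[0,0,0]},{"dp":[0,0,0.001],"delta_rot":[0,0,0]},{"dp":[0,0,0.001],"delta_rot":[0,0,0]},{"dp":[0,0,0.001],"delta_rot":[0,0,0]},{"dp":[0,0,0.001],"delta_rot":[0,0,0]},{"dp":[0,0,0.001],"delta_rot":[0,0,0]}]' 0 40
python3 - <<'E'
from h import *
o=status.get_obs();p0=o['tcp_pos'];M0=R.from_rotvec(o['orientation']);print(p0)
y=-.218; bx=np.array([np.cos(y),np.sin(y),0]);by=np.array([-np.sin(y),np.cos(y),0]);ez=np.array([0,0,1.])
bar0=p0+ez*.0135   # bar assumed z .090
bar0[2]=.09
H=bar0+bx*.097-ez*.034
off=M0.inv().apply(bar0-p0)
for th in np.arange(.1,1.21,.1):
    a=.337+th; bar=H+.1028*(-np.cos(a)*bx+np.sin(a)*ez)
    t=th*.5; M=R.from_rotvec(by*t)*M0
    p=bar-M.apply(off)
    print(round(th,2),np.round(M0.inv().apply(p-p0),3).tolist(),np.round((M0.inv()*M).as_rotvec(),3).tolist(),np.round(p,3))
E
```

```text
clock: 3.78
tcp_pos: [0.4708, 0.2377, 0.0779]
orientation: [2.45, 1.963, 0.006]
contact_force: [6.4, -1.2, -3.0]
grip_width: 0.0084
gripper_force: 39.0
[0.47078649 0.23768875 0.07794956]
0.1 [0.0, 0.003, -0.01] [0.05, -0.0, 0.0] [0.474 0.237 0.087]
0.2 [0.0, 0.008, -0.019] [0.1, -0.0, 0.0] [0.478 0.236 0.097]
0.3 [0.0, 0.013, -0.027] [0.15, -0.0, 0.0] [0.483 0.235 0.105]
0.4 [0.0, 0.019, -0.035] [0.2, -0.0, 0.0] [0.489 0.234 0.113]
0.5 [0.0, 0.025, -0.043] [0.25, -0.001, 0.0] [0.495 0.232 0.121]
0.6 [0.0, 0.033, -0.049] [0.3, -0.001, 0.0] [0.503 0.231 0.127]
0.7 [0.0, 0.041, -0.055] [0.35, -0.001, 0.001] [0.51  0.229 0.133]
0.8 [0.0, 0.049, -0.06] [0.4, -0.001, 0.001] [0.519 0.227 0.138]
0.9 [0.0, 0.058, -0.064] [0.45, -0.001, 0.001] [0.527 0.225 0.142]
1.0 [0.0, 0.068, -0.067] [0.5, -0.001, 0.001] [0.537 0.223 0.145]
1.1 [0.0, 0.077, -0.069] [0.55, -0.001, 0.001] [0.546 0.221 0.148]
1.2 [0.0, 0.087, -0.071] [0.6, -0.001, 0.001] [0.555 0.219 0.149]
```

```bash
python3 -m handwheel '[{"dp":[0,0.006,-0.01],"delta_rot":[0.05,0,0]},{"dp":[0,0.011,-0.019],"delta_rot":[0.1,0,0]},{"dp":[0,0.016,-0.027],"delta_rot":[0.15,0,0]},{"dp":[0,0.022,-0.035],"delta_rot":[0.2,0,0]},{"dp":[0,0.028,-0.043],"delta_rot":[0.25,0,0]},{"dp":[0,0.036,-0.049],"delta_rot":[0.3,0,0]},{"dp":[0,0.044,-0.055],"delta_rot":[0.35,0,0]},{"dp":[0,0.052,-0.06],"delta_rot":[0.4,0,0]},{"dp":[0,0.061,-0.064],"delta_rot":[0.45,0,0]},{"dp":[0,0.071,-0.067],"delta_rot":[0.5,0,0]},{"dp":[0,0.08,-0.069],"delta_rot":[0.55,0,0]},{"dp":[0,0.08,-0.069],"delta_rot":[0.55,0,0]}]'
python3 - <<'E'
from h import *
f=grab('side','s2');o=status.get_obs();print(o['joints'].round(3))
E
```

```text
clock: 5.28
tcp_pos: [0.5462, 0.2199, 0.1489]
orientation: [-2.084, -1.67, 0.477]
contact_force: [-3.9, -7.1, 18.0]
grip_width: 0.0081
gripper_force: 40.3
[ 0.086  0.803 -0.69   1.452  0.108  1.449 -0.795]
```

View pics/s2.png

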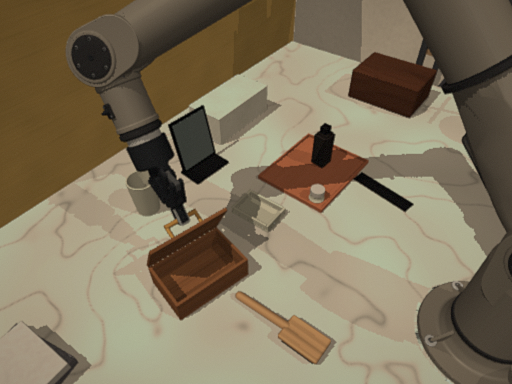

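The side view shows the lid lifted to about 1.1 rad, with the bar gripped at (184,222). Now I open the fingers and retract along the tool.

```bash
python3 -m handwheel '[{"dp":[0,0,0],"delta_rot":[0,0,0]},{"dp":[0,0,0],"delta_rot":[0,0,0]},{"dp":[0,0,-0.02],"delta_rot":[0,0,0]},{"dp":[0,0,-0.05],"delta_rot":[0,0,0]},{"dp":[0,0,-0.08],"delta_rot":[0,0,0]},{"dp":[0,-0.03,-0.12],"delta_rot":[0,0,0]},{"dp":[0,-0.06,-0.13],"delta_rot":[-0.2,0,0]},{"dp":[0,-0.06,-0.13],"delta_rot":[-0.2,0,0]}]' 0.6
python3 - <<'E'
from h import *
f=grab('side','s3');o=status.get_obs();print(o['joints'].round(3))
H=np.array([.4708,.2377,.09])+.097*np.array([np.cos(-.218),np.sin(-.218),0])-[0,0,.034];print('hinge',H)
for a in(1.1,1.85):
  print(a,proj(f,H+np.array([np.cos(-.218),np.sin(-.218),0])*-.1028*np.cos(.337+a)+[0,0,.1028*np.sin(.337+a)]))
# bottle approach: tool y along bottle x, tilt hand to +y (left): pointing -y,-z
for t in(-.87,.87): print(t, Rt(-.11,t,-.11).apply([0,0,1]).round(2))
E
```

```text
clock: 6.32
tcp_pos: [0.5594, 0.2211, 0.2932]
orientation: [-2.22, -1.796, 0.308]
contact_force: [0.4, 0.6, -0.2]
grip_width: 0.0512
gripper_force: 0.0
[ 0.087  0.581 -0.718  1.411  0.122  1.522 -0.825]
hinge [0.5655042  0.21672109 0.056     ]
1.1 (np.float64(180.8281031055381), np.float64(218.4331372256627))
1.85 (np.float64(162.8305990362929), np.float64(203.77602977631562))
-0.87 [-0.08 -0.76 -0.64]
0.87 [ 0.08  0.76 -0.64]
```

View pics/s3.png

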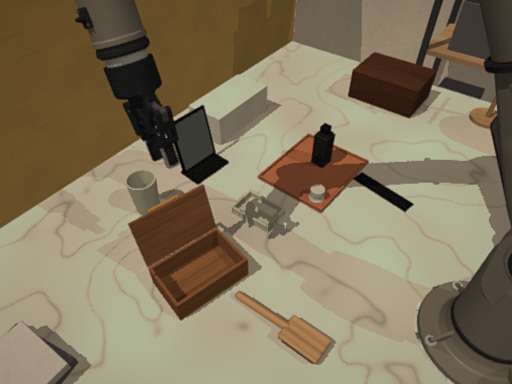

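The side view shows the lid standing fully open at its stop, the bar hidden behind it near (162,203), and the gripper clear. Next is the bottle approach.

Run:
```python
from h import *
M=Rt(-.11,-.87,-.11); z=M.apply([0,0,1]); c=np.array([.5015,-.2495,.062])
print(z); rel([.50,-.02,.30],M); p,m=rel(c-.12*z,M); print(p)
p2,_=rel(c+.008*z,M,(p,m))
```

```text
[-0.08390673 -0.75970941 -0.64482655]
dp [-0.247, -0.011, -0.006] rot [-0.369, -0.88, 0.055]
dp [-0.38, 0.082, 0.131] rot [-0.369, -0.88, 0.055]
[ 0.51156881 -0.15833487  0.13937919]
dp [-0.0, 0.0, 0.128] rot [0.0, 0.0, 0.0]
```

```bash
python3 -m handwheel '[{"dp":[-0.247,-0.011,-0.006],"delta_rot":[-0.369,-0.88,0.055]},{"dp":[-0.247,-0.011,-0.006],"delta_rot":[-0.369,-0.88,0.055]},{"dp":[-0.247,-0.011,-0.006],"delta_rot":[-0.369,-0.88,0.055]},{"dp":[-0.247,-0.011,-0.006],"delta_rot":[-0.369,-0.88,0.055]},{"dp":[-0.247,-0.011,-0.006],"delta_rot":[-0.369,-0.88,0.055]},{"dp":[-0.247,-0.011,-0.006],"delta_rot":[-0.369,-0.88,0.055]},{"dp":[-0.38,0.082,0.131],"delta_rot":[-0.369,-0.88,0.055]},{"dp":[-0.38,0.082,0.131],"delta_rot":[-0.369,-0.88,0.055]},{"dp":[-0.38,0.082,0.131],"delta_rot":[-0.369,-0.88,0.055]},{"dp":[-0.38,0.082,0.131],"delta_rot":[-0.369,-0.88,0.055]},{"dp":[-0.38,0.082,0.131],"delta_rot":[-0.369,-0.88,0.055]},{"dp":[-0.38,0.082,0.131],"delta_rot":[-0.369,-0.88,0.055]}]' 1
python3 - <<'E'
from h import *
M=Rt(-.11,-.87,-.11); z=M.apply([0,0,1]); c=np.array([.5015,-.2495,.062])
rel(c+.008*z,M);f=grab('wrist','w4');print(status.get_obs()['joints'].round(3)); print([np.round(proj(f,c+d)) for d in([0,0,.064],[0,0,-.058])])
E
```

```text
clock: 7.88
tcp_pos: [0.5131, -0.1588, 0.1385]
orientation: [1.814, 1.62, -0.843]
contact_force: [0.8, -0.4, 0.6]
grip_width: 0.085
gripper_force: 0.0
dp [-0.001, -0.001, 0.127] rot [-0.003, -0.001, -0.001]
[ 0.074  0.602 -0.449  1.981  1.02   1.373 -1.105]
[array([252., 259.]), array([252., 135.])]
```

View pics/w4.png

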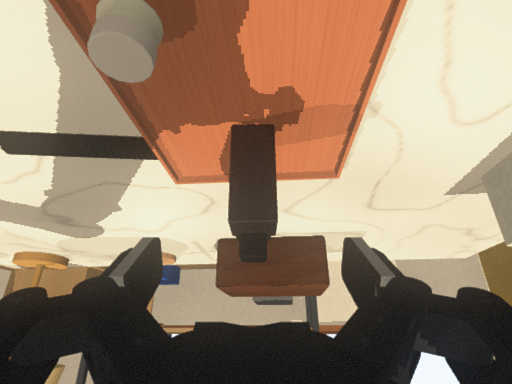

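The bottle (columns 232–275) sits upright and square between the pads, and the yaw is right. I advance and grip.

```bash
python3 -m handwheel '[{"dp":[0,0,0.04],"delta_rot":[0,0,0]},{"dp":[0,0,0.08],"delta_rot":[0,0,0]},{"dp":[0,0,0.11],"delta_rot":[0,0,0]},{"dp":[0,0,0.126],"delta_rot":[0,0,0]},{"dp":[0,0,0.127],"delta_rot":[0,0,0]},{"dp":[0,0,0.127],"delta_rot":[0,0,0]}]' 1
python3 -m handwheel '[{"dp":[0,0,0],"delta_rot":[0,0,0]},{"dp":[0,0,0],"delta_rot":[0,0,0]},{"dp":[0,0,0],"delta_rot":[0,0,0]},{"dp":[0,0,0],"delta_rot":[0,0,0]},{"dp":[0,0,0],"delta_rot":[0,0,0]}]' 0 60
python3 - <<'E'
from h import *
o=status.get_obs();M0=R.from_rotvec(o['orientation']);p0=o['tcp_pos']
ax=np.array([np.cos(-.11),np.sin(-.11),0]); y=np.array([-np.sin(-.11),np.cos(-.11),0])
c=np.array([p0[0]+.0007,-.2495,.062]); off=p0-c
g=M0.as_matrix();print(p0,o['joints'].round(3), M0.apply([0,0,1]).round(3))
for a,dz,dy in[(0,.04,0),(.4,.045,0),(.8,.045,0),(1.2,.03,0),(1.571,0.008,0),(1.571,-.018,0),(1.571,-.037,0)]:
    for s in(1,):
        Q=R.from_rotvec(ax*a*s); cc=c+[0,0,dz]; M=Q*M0; p=cc+Q.apply(off)
        print(a,M.apply([0,0,1]).round(2),np.round(M0.inv().apply(p-p0),3).tolist(),np.round((M0.inv()*M).as_rotvec(),3).tolist(),p.round(3))
E
```

```text
clock: 8.68
tcp_pos: [0.5015, -0.2558, 0.0564]
orientation: [1.813, 1.62, -0.844]
contact_force: [-0.5, 0.0, -0.4]
grip_width: 0.0856
gripper_force: 0.0
clock: 9.3
tcp_pos: [0.5007, -0.2568, 0.0561]
orientation: [1.813, 1.619, -0.847]
contact_force: [0.9, 3.7, 5.5]
grip_width: 0.0394
gripper_force: 62.9
[ 0.50074348 -0.25680838  0.05606782] [ 0.178  0.719 -0.353  2.038  1.212  1.209 -1.182] [-0.089 -0.76  -0.644]
0 [-0.09 -0.76 -0.64] [-0.031, -0.0, -0.026] [0.0, 0.0, 0.0] [ 0.501 -0.257  0.096]
0.4 [-0.05 -0.45 -0.89] [-0.031, -0.0, -0.03] [0.0, 0.4, -0.002] [ 0.501 -0.254  0.099]
0.8 [-0.01 -0.07 -1.  ] [-0.028, -0.0, -0.032] [0.0, 0.8, -0.004] [ 0.501 -0.25   0.098]
1.2 [ 0.03  0.32 -0.95] [-0.014, -0.0, -0.025] [0.0, 1.2, -0.006] [ 0.502 -0.247  0.083]
1.571 [ 0.07  0.64 -0.77] [0.003, -0.0, -0.014] [0.001, 1.571, -0.008] [ 0.502 -0.244  0.063]
1.571 [ 0.07  0.64 -0.77] [0.023, 0.0, 0.002] [0.001, 1.571, -0.008] [ 0.502 -0.244  0.037]
1.571 [ 0.07  0.64 -0.77] [0.038, 0.0, 0.015] [0.001, 1.571, -0.008] [ 0.502 -0.244  0.018]
```

```bash
python3 -m handwheel '[{"dp":[-0.016,0,-0.013],"delta_rot":[0,0,0]},{"dp":[-0.031,0,-0.026],"delta_rot":[0,0,0]},{"dp":[-0.031,0,-0.03],"delta_rot":[0,0.18,0]},{"dp":[-0.03,0,-0.032],"delta_rot":[0,0.36,0]},{"dp":[-0.028,0,-0.036],"delta_rot":[0,0.54,0]},{"dp":[-0.025,0,-0.039],"delta_rot":[0,0.72,-0.003]},{"dp":[-0.02,0,-0.041],"delta_rot":[0,0.9,-0.004]},{"dp":[-0.012,-0.001,-0.041],"delta_rot":[0,1.08,-0.005]},{"dp":[-0.004,-0.001,-0.039],"delta_rot":[0,1.26,-0.006]},{"dp":[0.008,-0.001,-0.034],"delta_rot":[0,1.42,-0.007]},{"dp":[0.016,-0.001,-0.029],"delta_rot":[0.001,1.571,-0.008]},{"dp":[0.016,-0.001,-0.029],"delta_rot":[0.001,1.571,-0.008]}]'
python3 - <<'E'
from h import *
o=status.get_obs();M0=R.from_rotvec(o['orientation']);p0=o['tcp_pos']
print(o['joints'].round(3),M0.apply([0,0,1]).round(3))
print('down 0.045:',M0.inv().apply([0,0,-.045]).round(4), 'want tcp z .018')
E
```

```text
clock: 10.8
tcp_pos: [0.5005, -0.2277, 0.0583]
orientation: [-1.928, -1.715, -0.695]
contact_force: [-1.3, -0.7, -1.7]
grip_width: 0.0392
gripper_force: 62.6
[ 1.243  0.94  -0.891  1.72   0.048  1.033  0.351] [ 0.065  0.642 -0.764]
down 0.045: [-0.029   0.0005  0.0344] want tcp z .018
```

```bash
python3 -m handwheel '[{"dp":[-0.01,0,0.012],"delta_rot":[0,0,0]},{"dp":[-0.018,0,0.0215],"delta_rot":[0,0,0]},{"dp":[-0.0225,0,0.027],"delta_rot":[0,0,0]},{"dp":[-0.0245,0,0.029],"delta_rot":[0,0,0]},{"dp":[-0.0245,0,0.029],"delta_rot":[0,0,0]}]'
python3 - <<'E'
from h import *
f=grab('side','s5');g=grab('top');a=f['img'][100:250,220:400];b=g['img'][150:270,290:420]
cv2.imwrite('pics/z5.png',np.hstack([cv2.resize(a,(400,333),interpolation=2),cv2.resize(b,(361,333),interpolation=2)]))
E
```

```text
clock: 11.42
tcp_pos: [0.503, -0.2247, 0.0243]
orientation: [-1.924, -1.725, -0.696]
contact_force: [0.6, -0.9, -1.6]
grip_width: 0.0391
gripper_force: 62.7
```

View pics/z5.png

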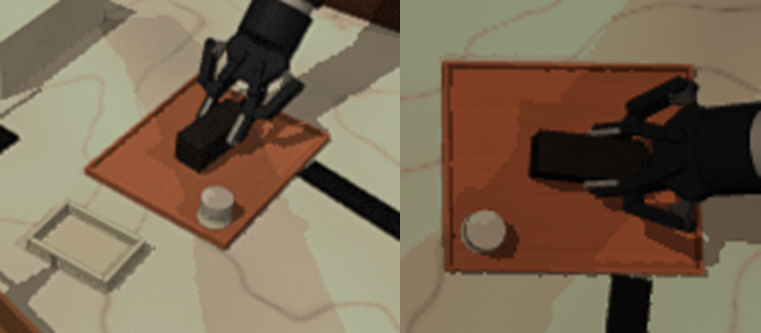

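The bottle is level, with its foot at about (540,155) in the right panel pointing left, a few mm above the tray and clear of the jar. I lower it slowly.

```bash
python3 -m handwheel '[{"dp":[-0.002,0,0.0023],"delta_rot":[0,0,0]},{"dp":[-0.003,0,0.0035],"delta_rot":[0,0,0]},{"dp":[-0.0037,0,0.0043],"delta_rot":[0,0,0]},{"dp":[-0.0037,0,0.0043],"delta_rot":[0,0,0]}]'
```

```text
clock: 12.02
tcp_pos: [0.5028, -0.2249, 0.0192]
orientation: [-1.923, -1.724, -0.697]
contact_force: [-2.4, -1.7, 4.8]
grip_width: 0.0393
gripper_force: 62.9
```

```bash
python3 -m handwheel '[{"dp":[-0.0008,0,0.001],"delta_rot":[0,0,0]},{"dp":[-0.0008,0,0.001],"delta_rot":[0,0,0]},{"dp":[-0.0008,0,0.001],"delta_rot":[0,0,0]}]'
```

```text
clock: 12.4
tcp_pos: [0.5028, -0.2249, 0.0192]
orientation: [-1.923, -1.724, -0.697]
contact_force: [-5.1, -3.8, 13.4]
grip_width: 0.0393
gripper_force: 63.6
```

```bash
python3 -m handwheel '[{"dp":[0.001,0,-0.001],"delta_rot":[0,0,0]},{"dp":[0.001,0,-0.001],"delta_rot":[0,0,0]},{"dp":[0.001,0,-0.001],"delta_rot":[0,0,0]},{"dp":[0.001,0,-0.001],"delta_rot":[0,0,0]},{"dp":[0.001,0,-0.03],"delta_rot":[0,0,0]},{"dp":[0.001,0,-0.08],"delta_rot":[0,0,0]},{"dp":[0.001,0,-0.13],"delta_rot":[0,0,0]},{"dp":[0.001,0,-0.15],"delta_rot":[0,0,0]},{"dp":[0.001,0,-0.15],"delta_rot":[0,0,0]}]' 1
python3 - <<'E'
from h import *
f=grab('side');g=grab('top')
for n,i,(x0,y0,x1,y1) in(('t',g,(320,178,395,243)),('s',f,(270,130,360,190))):
    im=i['img'].max(2)[y0:y1,x0:x1]; m=(im<32).astype(np.uint8)
    cs,_=cv2.findContours(m,0,2); k=max(cs,key=cv2.contourArea)+[x0,y0]
    print(n,cv2.contourArea(k),cv2.minAreaRect(k),cv2.approxPolyDP(cv2.convexHull(k),2,True)[:,0].tolist())
a=f['img'][100:250,220:400];b=g['img'][170:260,300:400]
cv2.imwrite('pics/z6.png',np.clip(1.7*np.hstack([cv2.resize(a,(400,333),interpolation=2),cv2.resize(b,(370,333),interpolation=2)]),0,255).astype(np.uint8))
E
```

```text
clock: 13.52
tcp_pos: [0.4936, -0.3216, 0.1334]
orientation: [-1.927, -1.725, -0.698]
contact_force: [0.7, 1.4, -0.5]
grip_width: 0.0854
gripper_force: 0.0
t 711.5 ((360.93292236328125, 208.10366821289062), (49.142032623291016, 17.22732162475586), 6.340191841125488) [[337, 201], [339, 198], [375, 201], [385, 207], [385, 214], [374, 217], [338, 214]]
s 593.0 ((316.79803466796875, 160.38973999023438), (18.597318649291992, 41.16642761230469), 52.594642639160156) [[334, 149], [330, 162], [310, 177], [299, 171], [300, 162], [320, 147], [330, 146]]
```

View pics/z6.png

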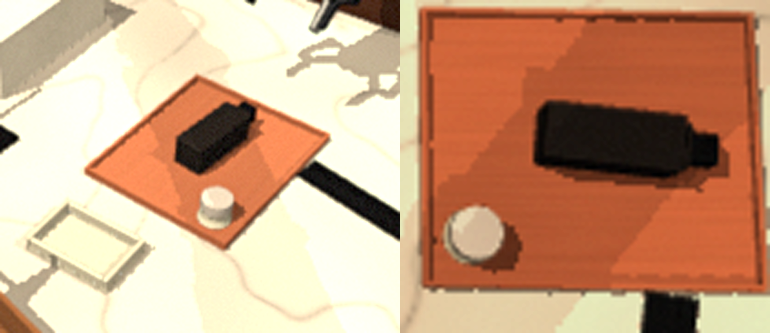

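The bottle lies flat on the tray, released. In the right panel its foot edge is near x=540, the body ends near x=690 and the cap is at (707,150).

Run:
```python
from h import *
g=grab('top')
P=[onz(g,*u,.044) for u in[(339.2,197),(378.4,201),(377.6,216),(339.5,212.5)]]
print(np.round(P,4).tolist(), np.mean(P,0))
M=Rt(-.11); c=np.array([.503,-.220,0])
p,m=rel(c+[0,0,.10],M); rel(c+[0,0,.016],M,(p,m))
print(status.get_obs()['joints'].round(3))
```

```text
[[0.5269, -0.1731, 0.044], [0.5149, -0.2722, 0.044], [0.4766, -0.2673, 0.044], [0.4871, -0.1716, 0.044]] [ 0.50137258 -0.22104576  0.044     ]
dp [0.055, 0.0, 0.088] rot [-0.008, -0.701, 0.002]
dp [0.0, 0.0, 0.084] rot [0.0, 0.0, 0.0]
[ 1.308  0.9   -0.897  1.544  0.034  1.275  0.406]
```

```bash
python3 -m handwheel '[{"dp":[0.055,0,0.06],"delta_rot":[-0.008,-0.701,0.002]},{"dp":[0.055,0,0.06],"delta_rot":[-0.008,-0.701,0.002]},{"dp":[0.055,0,0.06],"delta_rot":[-0.008,-0.701,0.002]},{"dp":[0.055,0,0.088],"delta_rot":[-0.008,-0.701,0.002]},{"dp":[0.055,0,0.088],"delta_rot":[-0.008,-0.701,0.002]},{"dp":[0.055,0,0.088],"delta_rot":[-0.008,-0.701,0.002]}]'
python3 - <<'E'
from h import *
rel([.502,-.2205,.015],Rt(-.11))
E
```

```text
clock: 14.42
tcp_pos: [0.5029, -0.2212, 0.1]
orientation: [-2.34, -2.096, 0.001]
contact_force: [-0.6, -1.1, -0.1]
grip_width: 0.0849
gripper_force: 0.0
dp [0.001, -0.001, 0.085] rot [-0.0, 0.0, -0.0]
```

```bash
python3 -m handwheel '[{"dp":[0,0,0.03],"delta_rot":[0,0,0]},{"dp":[0,0,0.06],"delta_rot":[0,0,0]},{"dp":[0,0,0.08],"delta_rot":[0,0,0]},{"dp":[0,0,0.085],"delta_rot":[0,0,0]},{"dp":[0,0,0.085],"delta_rot":[0,0,0]}]'
python3 -m handwheel '[{"dp":[0,0,0],"delta_rot":[0,0,0]},{"dp":[0,0,0],"delta_rot":[0,0,0]},{"dp":[0,0,0],"delta_rot":[0,0,0]},{"dp":[0,0,0],"delta_rot":[0,0,0]},{"dp":[0,0,0],"delta_rot":[0,0,0]},{"dp":[0,0,-0.02],"delta_rot":[0,0,0]},{"dp":[0,0,-0.05],"delta_rot":[0,0,0]},{"dp":[0,0,-0.1],"delta_rot":[0,0,0]},{"dp":[0,0,-0.15],"delta_rot":[0,0,0]},{"dp":[0,0,-0.15],"delta_rot":[0,0,0]}]' 0 60
python3 - <<'E'
from h import *
y=-.218;bx=np.array([np.cos(y),np.sin(y),0])
bar=np.array([.4708,.2377,0]); box=bar+.041*bx; print(box,status.get_obs()['joints'].round(3))
by=np.array([-np.sin(y),np.cos(y),0])
c=.5*(box+np.array([.5095,.2326,0]))+by*.013-bx*.003; print(c)   # cap toward -y: body mid is 13 mm foot-ward of length centre
p,m=rel(c+[0,0,.165],Rt(y)); rel(c+[0,0,.019],Rt(y),(p,m))
g=grab('top','t7');f=grab('side')
a=f['img'][60:330,110:330]; b=g['img'][150:270,120:240]
cv2.imwrite('pics/z7.png',np.hstack([cv2.resize(a,(400,490),interpolation=2),cv2.resize(b,(400,490),interpolation=2)]))
E
```

```text
clock: 15.05
tcp_pos: [0.5038, -0.2225, 0.0158]
orientation: [2.342, 2.091, 0.001]
contact_force: [-0.2, -0.2, 0.3]
grip_width: 0.0853
gripper_force: 0.0
clock: 16.3
tcp_pos: [0.5061, -0.2223, 0.1707]
orientation: [2.335, 2.087, 0.005]
contact_force: [-0.3, -0.2, -2.1]
grip_width: 0.0391
gripper_force: 60.9
[0.51082961 0.22883263 0.        ] [ 0.884  0.438 -0.739  1.88   0.363  0.951 -0.132]
[0.51004742 0.24405746 0.        ]
dp [0.464, -0.048, 0.003] rot [0.01, 0.004, 0.106]
dp [0.0, 0.0, 0.146] rot [0.0, 0.0, 0.0]
```

View pics/z7.png

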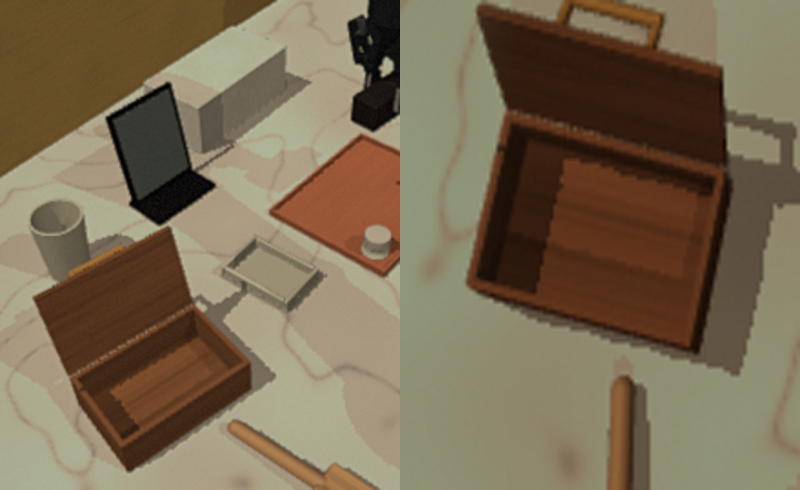

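The box is open. In the right panel its rim corners are near (505,113), (730,178), (698,350) and (470,288), and the bottle is lifted clear. I refine the box centre from the rim.

```bash
python3 - <<'E'
from h import *
g=grab('top')
P=np.array([onz(g,120+(x-400)/3.333,150+y/4.083,.056) for x,y in[(505,113),(730,178),(698,350),(470,288)]]);print(P.round(4).tolist(),P.mean(0).round(4))
e=P[0]-P[1]+P[3]-P[2];print('yaw',np.arctan2(-e[0],e[1]))
e=P[0]-P[3]+P[1]-P[2];print('yaw',np.arctan2(e[1],e[0]))
E
python3 -m handwheel '[{"dp":[0.464,-0.048,0.003],"delta_rot":[0.01,0.004,0.106]},{"dp":[0.464,-0.048,0.003],"delta_rot":[0.01,0.004,0.106]},{"dp":[0.464,-0.048,0.003],"delta_rot":[0.01,0.004,0.106]},{"dp":[0.464,-0.048,0.003],"delta_rot":[0.01,0.004,0.106]},{"dp":[0.464,-0.048,0.003],"delta_rot":[0.01,0.004,0.106]},{"dp":[0.464,-0.048,0.003],"delta_rot":[0.01,0.004,0.106]},{"dp":[0.464,-0.048,0.003],"delta_rot":[0.01,0.004,0.106]},{"dp":[0.464,-0.048,0.003],"delta_rot":[0.01,0.004,0.106]},{"dp":[0.464,-0.048,0.003],"delta_rot":[0.01,0.004,0.106]},{"dp":[0.464,-0.048,0.003],"delta_rot":[0.01,0.004,0.106]},{"dp":[0.464,-0.048,0.003],"delta_rot":[0.01,0.004,0.106]}]'
```

```text
[[0.5821, 0.3023, 0.056], [0.5383, 0.1314, 0.056], [0.4331, 0.1546, 0.056], [0.4734, 0.324, 0.056]] [0.5067 0.2281 0.056 ]
yaw -0.2424184650357153
yaw -0.20714087666827913
clock: 17.82
tcp_pos: [0.5076, 0.2426, 0.1613]
orientation: [-2.446, -1.959, 0.008]
contact_force: [0.0, -0.1, -1.8]
grip_width: 0.039
gripper_force: 60.7
```

```bash
python3 -m handwheel '[{"dp":[0,0,0.04],"delta_rot":[0,0,0]},{"dp":[0,0,0.07],"delta_rot":[0,0,0]},{"dp":[0,0,0.1],"delta_rot":[0,0,0]},{"dp":[0,0,0.12],"delta_rot":[0,0,0]},{"dp":[0,0,0.132],"delta_rot":[0,0,0]},{"dp":[0,0,0.136],"delta_rot":[0,0,0]},{"dp":[0,0,0.139],"delta_rot":[0,0,0]},{"dp":[0,0,0.139],"delta_rot":[0,0,0]}]'
```

```text
clock: 18.82
tcp_pos: [0.5068, 0.2453, 0.0234]
orientation: [-2.444, -1.962, 0.004]
contact_force: [0.9, 0.7, -1.6]
grip_width: 0.0393
gripper_force: 60.8
```

```bash
python3 -m handwheel '[{"dp":[0,0,0.002],"delta_rot":[0,0,0]},{"dp":[0,0,0.003],"delta_rot":[0,0,0]},{"dp":[0,0,0.004],"delta_rot":[0,0,0]},{"dp":[0,0,0.004],"delta_rot":[0,0,0]}]'
```

```text
clock: 19.32
tcp_pos: [0.5065, 0.2451, 0.019]
orientation: [-2.444, -1.962, 0.005]
contact_force: [-0.1, 0.4, -2.1]
grip_width: 0.0391
gripper_force: 60.8
```

```bash
python3 -m handwheel '[{"dp":[0,0,0.001],"delta_rot":[0,0,0]},{"dp":[0,0,0.002],"delta_rot":[0,0,0]},{"dp":[0,0,0.002],"delta_rot":[0,0,0]}]'
```

```text
clock: 19.7
tcp_pos: [0.5065, 0.2453, 0.0187]
orientation: [-2.445, -1.963, 0.005]
contact_force: [-5.3, -2.8, 17.6]
grip_width: 0.0389
gripper_force: 62.9
```

```bash
python3 -m handwheel '[{"dp":[0,0,-0.001],"delta_rot":[0,0,0]},{"dp":[0,0,-0.001],"delta_rot":[0,0,0]},{"dp":[0,0,-0.001],"delta_rot":[0,0,0]},{"dp":[0,0,-0.001],"delta_rot":[0,0,0]},{"dp":[0,0,-0.02],"delta_rot":[0,0,0]},{"dp":[0,0,-0.05],"delta_rot":[0,0,0]},{"dp":[0,0,-0.1],"delta_rot":[0,0,0]},{"dp":[0,0,-0.16],"delta_rot":[0,0,0]},{"dp":[0,0,-0.22],"delta_rot":[0,0,0]},{"dp":[0,0,-0.22],"delta_rot":[0,0,0]}]' 0.6
python3 - <<'E'
from h import *
y=-.218;bx=np.array([np.cos(y),np.sin(y),0]);ez=np.array([0,0,1.])
H=np.array([.509,.230,.056])+.056*bx; print('H',H,status.get_obs()['joints'].round(3))
M=Rt(y); a=.337+1.85; bar=H+.1028*(-np.cos(a)*bx+np.sin(a)*ez);print('bar',bar)
t=bar+.045*bx-.018*ez
p1,m=rel([*t[:2],.24],M); rel(t,M,(p1,m))
for th in np.arange(1.8,.45,-.15):
    a=.337+th; b=H+.1028*(-np.cos(a)*bx+np.sin(a)*ez); q=b-.018*ez
    print(round(th,2),np.round(m.inv().apply(q-t),3).tolist())
g=grab('top');f=grab('side')
a=f['img'][60:330,110:330]; b=g['img'][150:270,120:240]
cv2.imwrite('pics/z8.png',np.hstack([cv2.resize(a,(400,490),interpolation=2),cv2.resize(b,(400,490),interpolation=2)]))
o=proj(g,bar);print('bar px in panel',400+(o[0]-120)*3.333,(o[1]-150)*4.083)
for nm,xy in(('tumbler top',(208,103)),): print(nm,onz(g,*xy,.1))
E
```

```text
clock: 20.95
tcp_pos: [0.5102, 0.2466, 0.2433]
orientation: [-2.445, -1.964, -0.01]
contact_force: [0.2, -0.0, 0.0]
grip_width: 0.0514
gripper_force: 0.0
H [0.56367459 0.21788847 0.056     ] [ 0.108  0.407 -0.852  1.766  0.332  1.115 -1.068]
bar [0.62168077 0.20503892 0.13989286]
dp [-0.017, 0.163, 0.003] rot [-0.0, -0.008, 0.0]
dp [0.0, 0.0, 0.118] rot [0.0, 0.0, 0.0]
1.8 [-0.0, -0.049, -0.003]
1.65 [0.0, -0.063, -0.01]
1.5 [0.0, -0.077, -0.015]
1.35 [0.0, -0.092, -0.018]
1.2 [0.0, -0.108, -0.019]
1.05 [0.0, -0.123, -0.017]
0.9 [0.0, -0.138, -0.013]
0.75 [0.0, -0.152, -0.007]
0.6 [0.0, -0.165, 0.001]
0.45 [0.0, -0.177, 0.011]
bar px in panel 613.1059499642057 8.684986599584137
tumbler top [0.76198608 0.15540828 0.1       ]
```

View pics/z8.png

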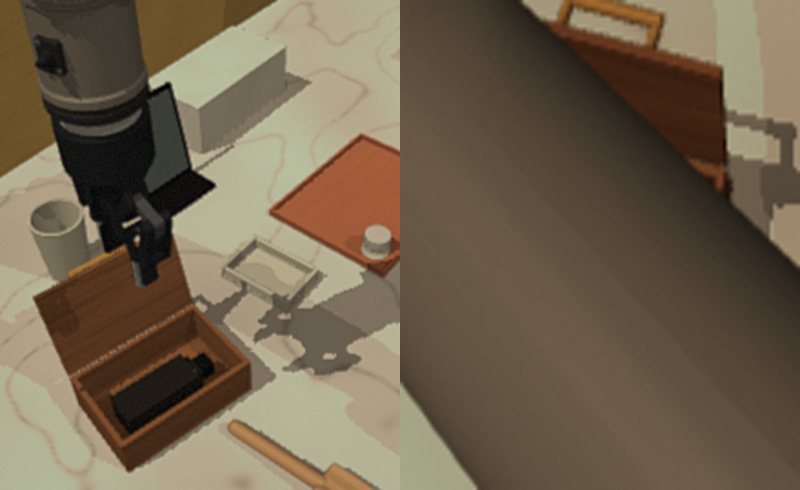

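The bottle lies flat in the box at (165,390) in the left panel, well inside the walls, and the lid is still open. Now I go behind the bar with the fingers shut.

```bash
python3 -m handwheel '[{"dp":[-0.017,0.163,0.003],"delta_rot":[0,-0.008,0]},{"dp":[-0.017,0.163,0.003],"delta_rot":[0,-0.008,0]},{"dp":[-0.017,0.163,0.003],"delta_rot":[0,-0.008,0]},{"dp":[-0.017,0.163,0.003],"delta_rot":[0,-0.008,0]},{"dp":[-0.017,0.163,0.003],"delta_rot":[0,-0.008,0]},{"dp":[-0.017,0.163,0.04],"delta_rot":[0,-0.008,0]},{"dp":[-0.017,0.163,0.08],"delta_rot":[0,-0.008,0]},{"dp":[-0.017,0.163,0.11],"delta_rot":[0,-0.008,0]},{"dp":[-0.017,0.163,0.12],"delta_rot":[0,-0.008,0]},{"dp":[-0.017,0.163,0.12],"delta_rot":[0,-0.008,0]}]' 0
python3 - <<'E'
from h import *
y=-.218;bx=np.array([np.cos(y),np.sin(y),0]);o=status.get_obs();bar=np.array([.6217,.205,.14])
print('ahead of bar',(o['tcp_pos']-bar)@bx,o['tcp_pos'][2]-.14,o['joints'].round(3))
f=grab('side');cv2.imwrite('pics/z9.png',cv2.resize(f['img'][100:320,110:330],(590,590),interpolation=2))
E
```

```text
clock: 22.3
tcp_pos: [0.6619, 0.1935, 0.1157]
orientation: [-2.446, -1.966, 0.016]
contact_force: [0.4, -0.4, 0.2]
grip_width: 0.0002
gripper_force: 0.0
ahead of bar 0.041711319373204325 -0.024274898343271706 [ 0.088  0.725 -0.707  1.565  0.516  1.057 -0.974]
```

View pics/z9.png

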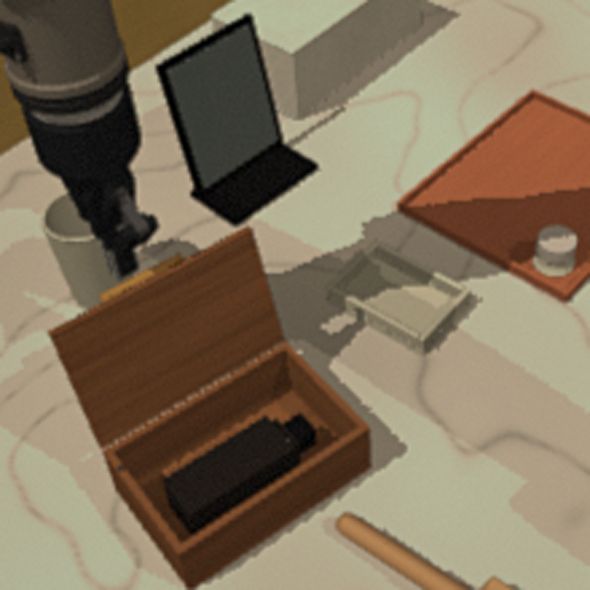

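The closed fingers are behind the bar near (130,260), and the bottle is flat in the box. Pushing the lid over.

```bash
python3 -m handwheel '[{"dp":[0,-0.026,-0.003],"delta_rot":[0,0,0]},{"dp":[0,-0.04,-0.012],"delta_rot":[0,0,0]},{"dp":[0,-0.054,-0.018],"delta_rot":[0,0,0]},{"dp":[0,-0.069,-0.021],"delta_rot":[0,0,0]},{"dp":[0,-0.085,-0.022],"delta_rot":[0,0,0]},{"dp":[0,-0.1,-0.021],"delta_rot":[0,0,0]},{"dp":[0,-0.115,-0.02],"delta_rot":[0,0,0]},{"dp":[0,-0.129,-0.018],"delta_rot":[0,0,0]},{"dp":[0,-0.142,-0.016],"delta_rot":[0,0,0]},{"dp":[0,-0.142,-0.03],"delta_rot":[0,0,0]},{"dp":[0,-0.142,-0.08],"delta_rot":[0,0,0]},{"dp":[0,-0.142,-0.13],"delta_rot":[0,0,0]}]'
python3 - <<'E'
from h import *
f=grab('side');cv2.imwrite('pics/z10.png',f['img'])
E
```

```text
clock: 23.85
tcp_pos: [0.5255, 0.2241, 0.2489]
orientation: [-2.447, -1.964, 0.015]
contact_force: [0.4, -0.2, -0.5]
grip_width: -0.0
gripper_force: 0.0
```

View pics/z10.png

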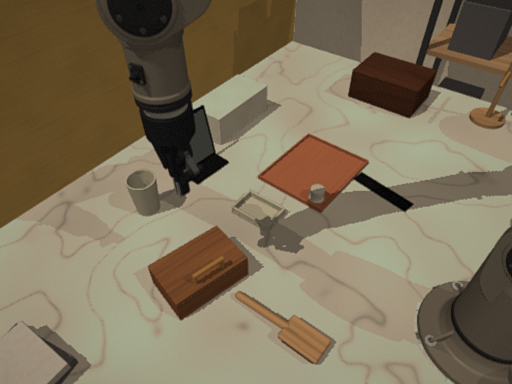

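The lid is down, with its bar at (208,270) as at the start. I check numerically against the first picture, and hand in if it agrees.

Run:
```python
from h import *
a=cv2.imread('pics/side0.png').astype(int);b=grab('side')['img'].astype(int)
for n,(x0,y0,x1,y1) in dict(box=(145,222,255,320),jar=(305,180,330,204),dish=(228,190,290,232),brush=(232,288,336,365),mirror=(198,150,232,185),tumbler=(120,168,164,220),comb=(350,170,415,212)).items():
    d=np.abs(a-b)[y0:y1,x0:x1].max(2);print(n,round(d.mean(),2),(d>40).sum())
d=np.abs(a-b)[222:320,145:255].max(2)
o=status.get_obs();print(o['contact_force'].round(1))
if (d>40).sum()<60: print(r.hand_in())
```

```text
box 7.34 0
jar 18.46 117
dish 18.93 223
brush 9.03 0
mirror 12.61 0
tumbler 7.53 0
comb 26.22 1094
[-0.8  1.2 -0.1]
the job is handed in; nothing more can be done
None
```

The job is handed in: the bottle was laid on the tray, then put in the box and the lid sprung shut (the box area matches the first picture; the jar, dish and comb areas differ in brightness, which looks like the arm's shadow but was not checked separately); the simulator returned no verdict, and I viewed 13 pictures, over the limit of 10.

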